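Refit a gas hob knob and hold it in at the spark

ROBOT

A 6-joint arm with a two-finger parallel gripper is mounted at the origin on a cart in front of the work surface, level with it; the furniture and walls round the work are solid. World frame = base frame: x ahead of the robot, y to its left, z up, the work surface at z = 0. Lengths are in m, angles in rad, forces in N, time in s.
With the tool pointing down it reaches from about 0.3 to 0.825 m from the base axis. Payload 5.4 kg.
Tool frame: the origin (TCP) lies between the finger pads, 19 mm behind the fingertips; this is the grasp point; z points along the fingers, y is the line along which they close (so a half turn about z gives the same grasp; the last joint's range is limited). The gripper opens to 92 mm and grips with 3 to 60 N. Pads are 20 mm wide; open, the fingers measure 128 mm over their backs; the gripper's body (75 mm by 189 mm) begins 69 mm behind the grasp point.
Start: joints at [-1.385, 0.158, 1.597, -0, 1.386, -0.21], TCP at [0.222, -0.531, 0.233] pointing down, gripper open.
Joint ranges: [-2.91, 2.91], [-0.94, 2.29], [0.18, 2.7], [-1.29, 4.43], [0.17, 2.64], [-3, 3]. Speed limits (rad/s): [2.57, 2.57, 3.14, 3.14, 3.14, 3.14].

INTERFACE

Orientations are given as a rotation vector (axis times angle).
In Python, from workcell import bot gives the robot as it stands. Calls block until the motion is done:
- bot.goto(position, orientation): joint-space move of the TCP to a pose.
- bot.line_to(position, rot=None, max_speed=0.15): straight line of the TCP; rot=None keeps the orientation; max_speed is the mean speed in m/s.
- bot.set_joints(angles): joint-space move.
- bot.set_gripper(opening, newtons=None): opening from 0.0 (shut) to 1.0 (fully open); newtons is the grip in N (None keeps the last); returns when the fingers have stopped.
- bot.hold(seconds).
- bot.inverse_kinematics(position, orientation): joint angles nearest the present ones, or None.
- bot.read_camera(name): name is "side" or "top" or "wrist"; returns a dict with "pixels" (480x640x3 uint8, blue, green, red), "fx", "fy", "cx", "cy" (pixels), "R" (3x3) and "t" (3): a world point X has camera coordinates R X + t. Camera axes: x right, y down, z forward; pixel columns grow to the right and rows downward; lengths in m; the calibration is good to about 2 mm. A picture is of the moment at which its call begins. There is no depth.
A pose or a line that the arm cannot do raises bot.MotionError and nothing moves.
- bot.job_done(): hands the job in; it is judged then, once.
Readings, each from a call of its own:
- bot.current_clock(): time.
- bot.current_joints(): joint angles.
- bot.current_joint_vel(): joint speeds.
- bot.current_effort(): joint torques, N m.
- bot.current_ee_pos(): TCP position.
- bot.current_tool_rot(): TCP orientation.
- bot.current_contact_force(): force on the tool from outside, world axes, zero at the start.
- bot.current_ft_torque(): the same for the moment, N m.
- bot.current_opening(): opening from 0.0 (shut) to 1.0 (fully open).
- bot.current_grip_force(): force on a finger pad.
Only numpy, scipy, OpenCV 4.12 (cv2) and the standard library are available. Lean on these libraries where they do the work, as an engineer would, in place of code of your own. Each camera call takes 0.05 s, during which the arm holds its last target. There are 200 camera calls.

TASK

One control knob of the two-ring gas hob was pulled off for cleaning and lies beside the hob. Put it back on the bare square spindle, fully home, with its white pointer at the white off dot; then push it right in against its spring and, keeping it in, turn it anticlockwise until the pointer stands at the yellow spark mark. Keep hold of it, pushed right in at the spark, as one does while the flame safety device warms up: the program finishes while the gripper is still holding it there. Leave the other knob, the shaker and the tongs as they are.

Things in the scene. Friction and masses are not known exactly. Their poses are not given: they have to be found in the camera images.
- knob: Loose black knob, 0.06 kg, standing right way up on the table right of the hob. Origin: centre of its underside; z up, x along its grip bar to the pointer end. Skirt 60 mm across, 7 mm thick; on it the grip bar, 52 mm long (x), 20 mm wide (y), flat-sided, from z = 7 to 31 mm. In the underside a blind square bore, 13.2 mm wide, 20 mm deep, sides along x and y.
- knob_grip (a point): Middle of the grip bar at z = 27 mm in the knob's frame: TCP place for a grasp from above with fingers closing along the knob's y on the bar's 20 mm width, fingertips 1 mm above the skirt. At the start the knob's pointer is turned 0 to 1.5 rad anticlockwise from world +x.
- knob_pointer (a point): Pointer's tip: on the skirt's rim, 30 mm from the knob's axis along its x, 7 mm above its underside. A white line over the bar's top and nose shows the pointer end.
- spindle_top (a point): Centre of the top of the bare upright brass spindle, 12 mm square (8.4 mm at the tip, over 3.5 mm), sides along the hob's x and y when off; moves and turns with it. At rest 32 mm above the front panel. The knob fits in four rotations; one puts the pointer at the off dot. Fully home, the knob's underside is 20 mm below this point. Left or right one of two spindles 250 mm apart.
- off_mark (a point): White off dot of the bare spindle's dark dial plate (98 mm across): the place 30 mm from the spindle's axis where the pointer's tip stands when it points at the dot (drawn at 40 mm). It lies beyond the spindle, in the hob's +x direction.
- spark_mark (a point): Yellow spark star of the same plate: the place 30 mm from the spindle's axis where the pointer's tip stands when it points at the star (drawn at 40 mm). 70 degrees (1.22 rad) anticlockwise from the off dot, seen from above. The white dashes beyond it mean smaller flame.
- bare_push (a joint): How far the bare spindle is pushed in, in m: 0 at rest, 0.008 right in, on its stop (knob's underside then 4 mm above the panel). Spring: 5 N to start moving, 12 N right in; let go, it rises again (at the spark only to about 5 mm).
- bare_turn (a joint): Turn of the bare spindle from off, in rad, anticlockwise from above: 0 off, 1.22 spark, stop at 2.7. Friction 0.04 N m. A pin holds it at off (some 0.1 rad of play) until it is pushed in 5 mm or more. Knob and spindle have up to about 6 degrees of play either way.
- hob: Steel two-ring gas hob, fixed, 400 mm deep (x), 500 mm wide (y). Origin: centre of its underside, on the table; front at -x, towards the robot. Front panel 70 mm high with the two spindles at x = -155 mm, y = +125 and -125 mm; on the pan supports, 102 mm high, at x = 80, y = +125 and -125 mm, stand two pans (fixed), 230 mm across, up to 190 mm high, handles to the back.
- other_knob_top (a point): Middle of the top of the other ring's knob, like the loose one but fitted on its spindle, 113 mm above the table. Not to be touched.
- other_push (a joint): How far the other, fitted knob is pushed in, in m; 0 at rest. To stay so.
- other_turn (a joint): Turn of the other, fitted knob, in rad; 0 off. To stay so.
- salt_shaker: Glass shaker with white cap, 62 mm across, 127 mm high, right of the hob, farther away than the knob. Origin: centre of its underside. Bystander.
- tongs: Steel kitchen tongs, 330 mm long, 39 mm high, lying on the table right of the knob, along x. Origin: middle, underside. Bystander.

How it is judged:
On the way, in this order (a step that is already met when the one before it is completed fails the run):
1. the knob is fully home on the bare spindle with its pointer at the off dot, and pushed right in while still at off (z of knob in the frame of spindle_top below -0.0175 m and horizontal distance between knob and spindle_top below 0.003 m and value of joint bare_push above 0.0062 m and horizontal distance between knob_pointer and off_mark below 0.008 m and value of joint bare_turn below 0.3 rad), for 0.2 s.
2. still pushed right in, the knob is turned until its pointer stands at the spark (z of knob in the frame of spindle_top below -0.0175 m and horizontal distance between knob and spindle_top below 0.003 m and value of joint bare_push above 0.0062 m and horizontal distance between knob_pointer and spark_mark below 0.007 m and value of joint bare_turn above 0.95 rad), for 0.2 s.
At the end, for the whole second after the job is handed in: Fingers still press the knob (over 1 N); knob within 2.5 mm of full depth and 3 mm of the spindle's axis; spindle in by over 6.2 of its 8 mm and turned over 0.95 rad; pointer tip within 7 mm (13 degrees) of the spark mark's place (all of step 2 and contact force between the fingers and knob above 1 N); the arm keeps its last pose, push and grip.
It fails at once if the other knob is pushed or turned (value of joint other_push above 0.003 m or value of joint other_turn above 0.12 rad).
It fails at once if the shaker is shifted by more than 20 mm (distance of salt_shaker from where it was at the start of the episode above 0.02 m).
It fails at once if the tongs is shifted by more than 20 mm (distance of tongs from where it was at the start of the episode above 0.02 m).
It also fails if it takes over 45 s, if anything falls off the work surface, if the arm or the gripper's body presses on something with over 40 N, if the wrist force passes 120 N, or if a joint passes its speed limit or range.

## Working session

There is one attempt and no reset: what is moved stays moved. The work goes in short steps, each a Python script; the robot and the scene stay as the last script left them, time stands still between calls to the robot, and variables do not carry over. Pictures are saved under pics/ and viewed, at most 10 in all, crops included, and the job is handed in when it is done.

```bash
mkdir -p pics; cat > h.py <<'E'
import numpy as np,cv2
from workcell import bot
from scipy.spatial.transform import Rotation as Ro
def ray(c,u,v,z):
    R=np.array(c["R"]);t=np.array(c["t"]);o=-R.T@t
    d=R.T@np.array([(u-c["cx"])/c["fx"],(v-c["cy"])/c["fy"],1]);return o+d*(z-o[2])/d[2]
def pix(c,X):
    p=np.array(c["R"])@np.array(X)+np.array(c["t"]);return c["fx"]*p[0]/p[2]+c["cx"],c["fy"]*p[1]/p[2]+c["cy"]
def down(yaw): # tool x at angle yaw in world, z down
    return (Ro.from_euler('z',yaw)*Ro.from_euler('x',np.pi)).as_rotvec()
E
python3 - <<'E'
from h import *
import pickle
d={}
for n in("top","side","wrist"):
    d[n]=bot.read_camera(n);cv2.imwrite(f"pics/{n}0.png",d[n]["pixels"])
    R=np.array(d[n]["R"]);print(n,-R.T@np.array(d[n]["t"]),d[n]["fx"])
pickle.dump(d,open("c0.pkl","wb"))
print(bot.current_tool_rot(),bot.current_clock(),Ro.from_rotvec(bot.current_tool_rot()).as_matrix())
E
```

```text
top [ 0.20480177 -0.10835358  1.72759349] 571.704224832208
side [ 0.13905503 -1.66041979  0.87090458] 618.4444313588959
wrist [ 0.29589026 -0.49839721  0.3827377 ] 390.4791913703226
[-3.07894923e+00 -6.17284105e-01 -9.43823687e-05] 0.15 [[ 9.22717629e-01  3.85476501e-01 -2.11314717e-04]
 [ 3.85476418e-01 -9.22716686e-01  1.35981459e-03]
 [ 3.29192955e-04 -1.33618173e-03 -9.99999053e-01]]
```

View pics/top0.png

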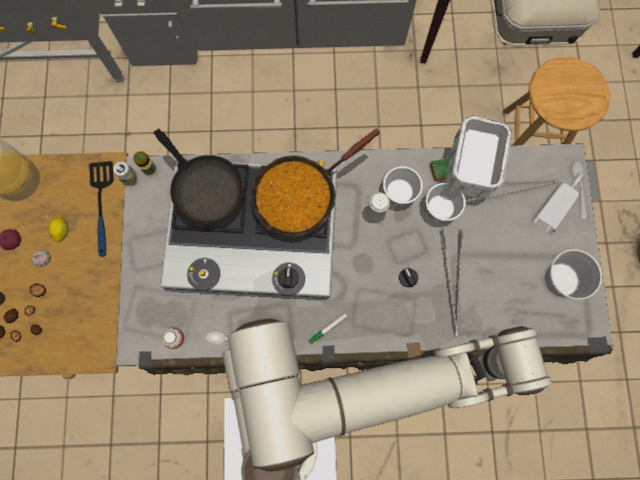

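View pics/wrist0.png

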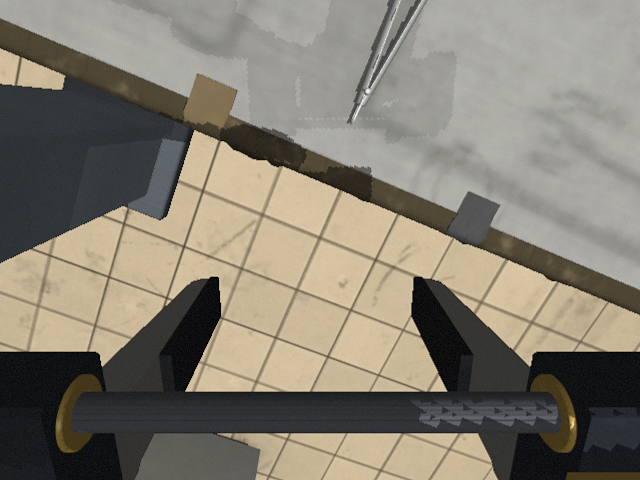

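The top view shows the bare brass spindle at the left dial, about (203,273). The fitted knob is at (289,278), the loose knob at (408,278), the tongs near x≈450 and the shaker at (379,203). The wrist view shows only the tongs' end. Next I'll enlarge both regions.

```bash
python3 - <<'E'
from h import *
import pickle
c=pickle.load(open("c0.pkl","rb"))["top"];im=c["pixels"]
a=cv2.resize(im[248:303,176:231],(400,400),interpolation=cv2.INTER_CUBIC)
b=cv2.resize(im[250:305,380:435],(400,400),interpolation=cv2.INTER_CUBIC)
cv2.imwrite("pics/crop0.png",np.hstack([a,b]))
print(ray(c,203.5,273,.102),ray(c,408,278,.02),ray(c,289,278,.113))
# hob front panel corners
E
```

```text
[0.50175869 0.20575513 0.102     ] [ 0.48243135 -0.39637183  0.02      ] [ 0.47775585 -0.04066266  0.113     ]
```

View pics/crop0.png

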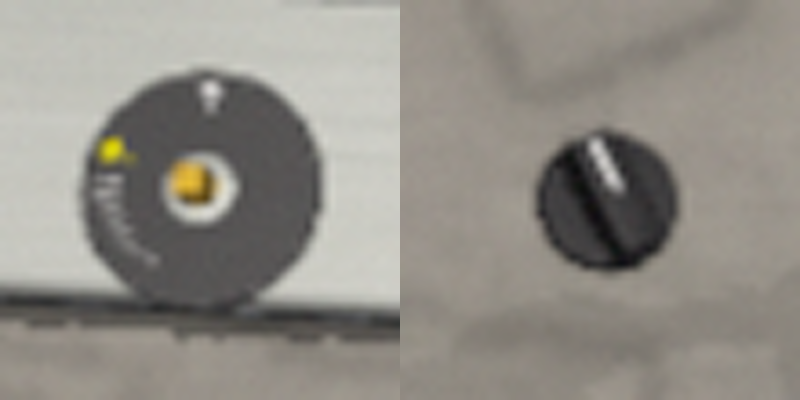

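Right crop: the loose knob's skirt centre is at about (408.5,277.5) and its pointer is turned about 0.4 rad anticlockwise. Left crop: the spindle tip is at about (202.5,273.2), with the off dot straight up and the star at upper left. I'll take wrist close-ups of both.

```bash
python3 - <<'E'
from h import *
import pickle
c=pickle.load(open("c0.pkl","rb"))["top"]
k=ray(c,408.5,277.5,.007); print("knob",k)
d={}
bot.goto([.50,.205,.25],down(-.05)) if 0 else None
bot.goto([k[0]-.03,k[1],.17],down(.43))
d["k"]=bot.read_camera("wrist"); print(bot.current_ee_pos(),bot.current_joints(),pix(d["k"],k))
bot.goto([.3,-.15,.3],down(.1))
bot.goto([.46,.205,.22],down(-.05))
d["s"]=bot.read_camera("wrist"); print(bot.current_ee_pos(),bot.current_joints(),pix(d["s"],[.50,.206,.102]),bot.current_clock())
pickle.dump(d,open("c1.pkl","wb"))
for n in d: cv2.imwrite(f"pics/w1{n}.png",d[n]["pixels"])
E
```

```text
knob [ 0.48603756 -0.4001918   0.007     ]
[ 0.45525633 -0.40155497  0.17062256] [-9.21401058e-01  2.91197378e-01  1.56815265e+00 -4.59198112e-04
  1.28111051e+00  2.21226198e-01] (np.float64(330.7976372787285), np.float64(182.87490615452248))
[0.46054393 0.20403354 0.22034155] [ 1.76921571e-01 -1.82896379e-02  1.80921721e+00 -3.61924475e-04
  1.35006275e+00  1.79922942e+00] (np.float64(309.60378693996745), np.float64(177.7813703173985)) 4.0167
```

View pics/w1k.png

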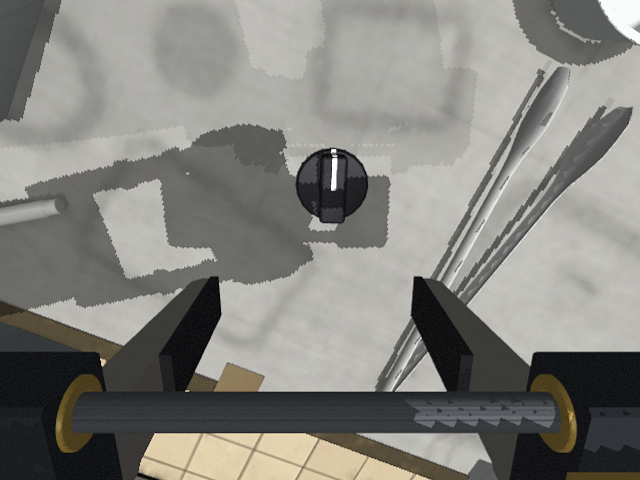

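View pics/w1s.png

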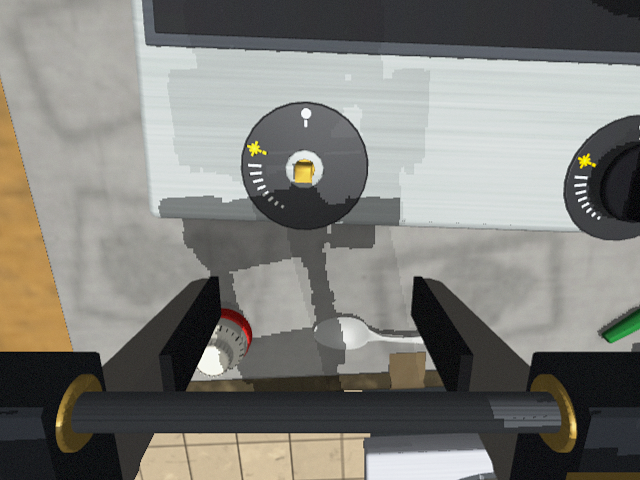

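In the knob view, the knob's skirt is centred near (332,186) and the pointer line is almost exactly vertical, so the knob's yaw is about the tool's yaw. In the spindle view, the plate is centred near (305,166), the dot is at (306,114), the star at (256,149) and the spindle at (303,171). I'll refine these numerically.

```bash
python3 - <<'E'
from h import *
import pickle
d=pickle.load(open("c1.pkl","rb"))
def plate(c,u0,v0,z,thr,rad,mn):
    m=(c["pixels"].max(2)<thr).astype(np.uint8)
    r=np.zeros_like(m);cv2.circle(r,(u0,v0),rad,1,-1);m&=r
    n,l,s,_=cv2.connectedComponentsWithStats(m);i=1+s[1:,4].argmax()
    ct=max(cv2.findContours((l==i).astype(np.uint8),0,1)[0],key=cv2.contourArea)
    h=cv2.convexHull(ct)[:,0]
    P=np.array([ray(c,u,v,z)[:2] for u,v in h])
    (x,y),rr=cv2.minEnclosingCircle(P.astype(np.float32)*1000)
    A=np.c_[2*P,np.ones(len(P))];q=np.linalg.lstsq(A,(P**2).sum(1),rcond=None)[0]
    print("enc",x,y,rr,"fit",q[:2],np.sqrt(q[2]+q[0]**2+q[1]**2),len(P));return q[:2]
s=d["s"];k=d["k"]
p=plate(s,305,166,.0715,110,75,0)
hsv=cv2.cvtColor(s["pixels"],cv2.COLOR_BGR2HSV)
def cen(m,u0,v0,r):
    y,x=np.nonzero(m);q=np.hypot(x-u0,y-v0)<r;return x[q].mean(),y[q].mean(),q.sum()
st=cen((hsv[...,1]>150)&(hsv[...,2]>150),255,149,14);dt=cen(s["pixels"].min(2)>180,306,113,7)
print(st,dt)
for n,q in(("star",st),("dot",dt)):
    w=ray(s,q[0],q[1],.0715)[:2]-p;print(n,np.hypot(*w),np.arctan2(w[1],w[0]))
sp=cen((hsv[...,1]>100)&(hsv[...,2]>80),303,171,18);print("spindle",sp,ray(s,sp[0],sp[1],.095),"plate proj at .102",pix(s,[*p,.102]))
# hob edge yaw: front edge bottom and panel edge
print("edge yaw",[np.arctan2(*(ray(s,*a,z)-ray(s,*b,z))[[0,1]])for a,b,z in(((560,231),(160,216),.07),((630,65),(160,46),.07))])
kp=plate(k,332,186,.004,70,60,0)
for q in((334,153,),(334,189)): print("pt",ray(k,*q,.031))
cv2.imwrite("pics/crop2.png",np.hstack([cv2.resize(k["pixels"][136:236,282:382],(400,400),interpolation=2),cv2.resize(s["pixels"][110:230,245:365],(400,400),interpolation=2)]))
E
```

```text
enc 496.65069580078125 209.4361114501953 54.52388381958008 fit [0.49682345 0.2094416 ] 0.052608519232652924 47
(np.float64(255.0731707317073), np.float64(148.65853658536585), np.int64(123)) (np.float64(305.57142857142856), np.float64(112.91666666666667), np.int64(84))
star 0.0431744236005928 1.0242135539935835
dot 0.046162545452502445 -0.052822619644696346
spindle (np.float64(303.7347480106101), np.float64(171.73740053050398), np.int64(377)) [0.50339045 0.21004208 0.095     ] plate proj at .102 (np.float64(304.8830441959582), np.float64(182.61863904379427))
edge yaw [np.float64(-3.0519226824796153), np.float64(-3.0542702213068535)]
enc 482.6911315917969 -402.3092041015625 31.466527938842773 fit [ 0.48338511 -0.40219854] 0.030181894829406582 27
pt [ 0.51008838 -0.39040295  0.031     ]
pt [ 0.48611831 -0.40177946  0.031     ]
```

View pics/crop2.png

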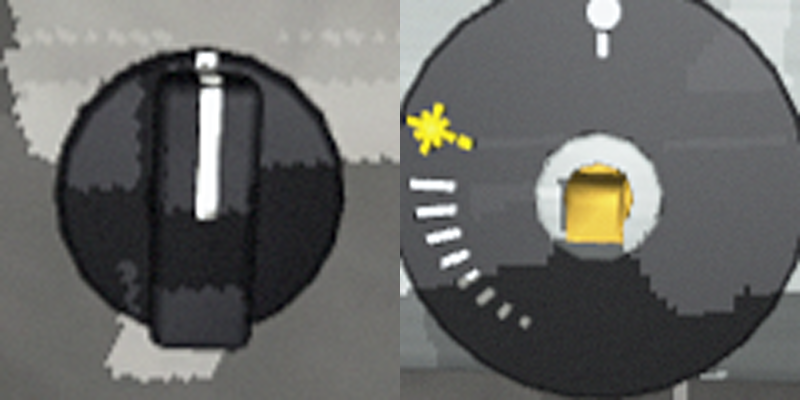

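The crop is sharp: the knob's bar lies along the tool's x to within about 0.02 rad, and the spindle is square to the plate at (597,215). The shadow spoiled the plate fit, so I'll use the dot and star, plus a second view with the camera overhead.

```bash
cat > m.py <<'E'
from h import *
from scipy.optimize import least_squares
def cen(m,u0,v0,r):
    y,x=np.nonzero(m);q=np.hypot(x-u0,y-v0)<r;return x[q].mean(),y[q].mean(),q.sum()
def fit(c,x0,z=.071):
    im=c["pixels"];hsv=cv2.cvtColor(im,cv2.COLOR_BGR2HSV);y0=-.089;ax=np.array(x0)
    P=lambda a,r:pix(c,[*(ax+r*np.array([np.cos(a),np.sin(a)])),z])
    st=cen((hsv[...,1]>150)&(hsv[...,2]>150),*P(y0+1.222,.04),13);dt=cen(im.min(2)>170,*P(y0,.04),11)
    S=ray(c,*st[:2],z)[:2];D=ray(c,*dt[:2],z)[:2]
    f=lambda p:np.r_[p[:2]+.04*np.array([np.cos(p[2]),np.sin(p[2])])-D,p[:2]+.04*np.array([np.cos(p[2]+1.222),np.sin(p[2]+1.222)])-S]
    r=least_squares(f,[*ax,y0],x_scale=[.01,.01,.1]).x
    sp=cen((hsv[...,1]>100)&(hsv[...,2]>80),*pix(c,[*r[:2],.1]),20)
    print("axis",r,"sep",np.hypot(*(S-D)),"spindle",ray(c,*sp[:2],.098),st,dt,sp)
    # plate: edge points by dark->bright along radii, subset
    g=cv2.cvtColor(im,cv2.COLOR_BGR2GRAY).astype(float)
    return r
E
python3 - <<'E'
from m import *
import pickle
d=pickle.load(open("c1.pkl","rb"));fit(d["s"],[.498,.207])
R=np.array(d["s"]["R"]);print(R[2],-R.T@np.array(d["s"]["t"]))
bot.line_to([.418,.207,.22],rot=down(-.089))
c=bot.read_camera("wrist");print(-np.array(c["R"]).T@np.array(c["t"]),bot.current_ee_pos(),pix(c,[.498,.207,.1]))
fit(c,[.498,.207]);pickle.dump(c,open("c2.pkl","wb"))
u,v=map(int,pix(c,[.498,.207,.08]));cv2.imwrite("pics/crop3.png",cv2.resize(c["pixels"][max(v-70,0):v+70,u-70:u+70],None,fx=4,fy=4,interpolation=2));print(u,v)
E
```

```text
axis [ 0.50107215  0.21058244 -0.10493508] sep 0.04481955273481714 spindle [0.50379981 0.20993352 0.098     ] (np.float64(255.56756756756758), np.float64(149.12612612612614), np.int64(111)) (np.float64(305.96385542168673), np.float64(116.2289156626506), np.int64(83)) (np.float64(303.7347480106101), np.float64(171.73740053050398), np.int64(377))
[-0.29070724  0.01344549 -0.95671758] [0.54097686 0.20007515 0.37045032]
[0.4986955  0.1991778  0.37095173] [0.41892548 0.20658152 0.22048305] (np.float64(303.82168477842197), np.float64(118.03074303685969))
axis [ 0.50074379  0.21045036 -0.10554963] sep 0.0448555018160978 spindle [0.502245 0.209847 0.098   ] (np.float64(248.63392857142858), np.float64(93.29464285714286), np.int64(112)) (np.float64(299.5777777777778), np.float64(55.477777777777774), np.int64(90)) (np.float64(299.0386597938144), np.float64(111.79896907216495), np.int64(388))
304 117
```

View pics/crop3.png

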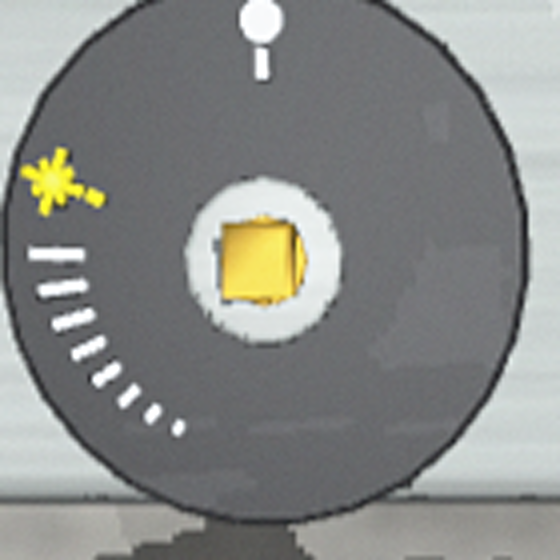

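The overhead crop shows the plate centre at crop (266,261), the dot at (261,19), the star centre at (51,182) and the spindle's top square spanning x 220–297, y 223–303. I'll compute the axis from these.

```bash
python3 - <<'E'
from m import *
import pickle
c=pickle.load(open("c2.pkl","rb"))
F=lambda x,y,z:ray(c,304-70-.375+x/4,117-70-.375+y/4,z)[:2]
z=.0715
D=F(261,19,z);S=F(51,182,z);P=F(266.5,261,z);H=F(264.5,261,z)
print("sep",np.hypot(*(S-D)))
f=lambda p:np.r_[p[:2]+.04*np.array([np.cos(p[2]),np.sin(p[2])])-D,p[:2]+.04*np.array([np.cos(p[2]+1.222),np.sin(p[2]+1.222)])-S]
print("axis",least_squares(f,[.5,.21,-.09]).x)
print("plate",P,F(266.5,522,z)-P,F(527,261,z)-P,"hole",H)
for zz in(.0985,.102):print("top",F(258.5,263,zz))
for q in(D,S): print(np.hypot(*(q-P)),np.arctan2(*(q-P)[::-1]))
e=F(6+0,497,.07)-F(540,497,.07);print("front edge",np.arctan2(-e[0],e[1]))
k=pickle.load(open("c1.pkl","rb"))["k"]
G=lambda x,y,z:ray(k,282-.375+x/4,136-.375+y/4,z)[:2]
print("knob skirt x",G(58,195,.005),G(343,195,.005),"noseline",G(206,53,.007),"bar top ends",G(209,80,.031),G(203,290,.031))
a,b=G(150,340,.02),G(205,55,.007)
print("line yaw",[np.arctan2(*(G(209,90,.031)-G(206,215,.031))[::-1])])
print("bar edges yaw",[np.arctan2(*(G(x1,90,.031)-G(x2,285,.031))[::-1]) for x1,x2 in((161,153),(256,251))])
E
```

```text
sep 0.04675958925531107
axis [ 0.50280613  0.21072692 -0.08634164]
plate [0.50245801 0.2100051 ] [-0.04755487  0.00479085] [-0.00423443 -0.04748361] hole [0.50249052 0.21036962]
top [0.50192076 0.21038781]
top [0.50187933 0.2102438 ]
0.040534544149520124 -0.07659513851778747
0.04105072196716818 1.144007031336296
front edge -0.08903355368380313
knob skirt x [ 0.47291549 -0.37527168] [ 0.49704536 -0.42800485] noseline [ 0.51115416 -0.39037162] bar top ends [ 0.50834552 -0.39112899] [ 0.47233195 -0.40695484]
line yaw [np.float64(0.4187232570326748)]
bar edges yaw [np.float64(0.3925141069186951), np.float64(0.42584971870459903)]
```

```bash
cat >> h.py <<'E'
def acc(p,yaw,speed=.08,n=2):
    p=np.array(p,float);cmd=p.copy()
    for i in range(n):
        bot.line_to(list(cmd),rot=down(yaw),max_speed=speed if i==0 else .03);bot.hold(.15)
        cmd=cmd+(p-np.array(bot.current_ee_pos()))
    bot.line_to(list(cmd),rot=down(yaw),max_speed=.03);bot.hold(.15)
    e=np.array(bot.current_ee_pos())-p;print("err mm",np.round(e*1000,2));return cmd
E
python3 - <<'E'
from h import *
bot.set_gripper(.65)
bot.goto([.36,-.1,.3],down(.1))
k=[.4836,-.4024]
bot.goto([*k,.12],down(.412))
acc([*k,.06],.412); acc([*k,.0275],.412,.05,1)
bot.set_gripper(0,40);bot.hold(.3)
print(bot.current_opening()*92,bot.current_grip_force(),bot.current_ee_pos())
p=np.array(bot.current_ee_pos());bot.line_to([p[0],p[1],.2],max_speed=.15)
print(bot.current_opening()*92,bot.current_grip_force(),bot.current_contact_force(),bot.current_clock())
c=bot.read_camera("wrist");cv2.imwrite("pics/g.png",c["pixels"][150:480,130:510]);import pickle;pickle.dump(c,open("c3.pkl","wb"))
E
```

```text
err mm [ 0.02  0.04 -0.04]
err mm [-0.2   0.2  -0.34]
19.772920553780317 39.995110630989075 [ 0.48341993 -0.4021722   0.02712308]
20.092936282902272 39.99481737613678 [-0.80886155 -0.0568682  -1.00682188] 13.2333
```

View pics/g.png

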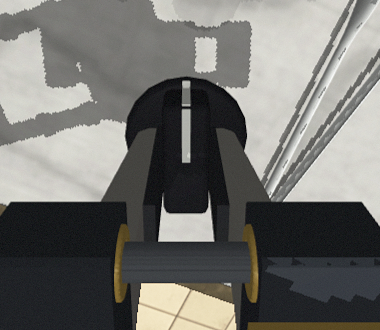

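The knob is held squarely, with the pointer tip at about (316,232) and the bar centred. I'll check its offset in the hand, then carry it to the spindle.

```bash
python3 - <<'E'
from h import *
import pickle
c=pickle.load(open("c3.pkl","rb"));p=np.array(bot.current_ee_pos());R=Ro.from_rotvec(bot.current_tool_rot()).as_matrix()
for x in([.03,0,.02],[.026,0,-.004]): print(pix(c,p+R@np.array(x)))
w=ray(c,316,232,p[2]-.02)-p;print("pointer in tool",R.T@w)
bot.goto([.36,-.1,.3],down(.1))
a=[.5022,.2103];y=-.087
bot.goto([*a,.22],down(y))
acc([*a,.145],y)
print(bot.current_contact_force(),bot.current_ft_torque(),bot.current_clock())
cmd=acc([*a,.134],y,.05,1)
c=bot.read_camera("wrist");cv2.imwrite("pics/over.png",c["pixels"][150:480,130:510])
print(bot.current_contact_force(),bot.current_clock())
E
```

```text
(np.float64(317.0762223352311), np.float64(231.6615813252779))
(np.float64(317.3221979425811), np.float64(258.43951633495055))
pointer in tool [ 0.02984486 -0.00048992  0.01998078]
err mm [ 0.   -0.01 -0.02]
[-0.30316553  0.08943517 -1.15233291] [ 0.02091446 -0.0161047   0.02222793] 17.9333
err mm [-0.06 -0.01 -0.02]
[ 0.6222531  -0.5091972  -0.38705474] 18.9
```

```bash
python3 - <<'E'
from h import *
a=[.5022,.2103];y=-.087
for z in(.129,.126,.123,.119,.114,.110,.1085):
    bot.line_to([*a,z],rot=down(y),max_speed=.03);bot.hold(.1)
    f=np.array(bot.current_contact_force());print(z,np.round(np.array(bot.current_ee_pos())*1000,1),np.round(f,1),np.round(bot.current_ft_torque(),2))
    if f[2]>14 or np.hypot(*f[:2])>15: print("stop");break
print(bot.current_clock())
E
```

```text
0.129 [502.2 210.3 128.9] [ 0.3  0.5 -1.1] [0.08 0.05 0.01]
0.126 [502.2 210.3 125.9] [-0.5 -0.2 -0.4] [-0.01  0.02  0.03]
0.123 [502.2 210.3 122.9] [ 0.3  0.1 -0.8] [ 0.09  0.03 -0.01]
0.119 [502.2 210.3 118.9] [-0.5 -0.  -0.3] [0.06 0.04 0.09]
0.114 [502.2 210.3 113.9] [-0.4  1.  -1.2] [0.14 0.04 0.03]
0.11 [502.2 210.3 109.9] [-0.5 -0.5 -1.9] [ 0.13  0.11 -0.01]
0.1085 [502.3 210.3 108.9] [-2.6 -0.2  4.1] [ 0.04  0.54 -0.01]
21.55
```

```bash
python3 - <<'E'
from h import *
a=[.5022,.2103];y=-.087
def st(n):
    print(n,np.round(np.array(bot.current_ee_pos())*1000,1),np.round(bot.current_contact_force(),1),np.round(bot.current_ft_torque(),2),round(bot.current_opening()*92,1));return bot.current_contact_force()[2]
for z in(.106,.103,.101,.1003,.0997,.099,.0983,.0976):
    bot.line_to([*a,z],rot=down(y),max_speed=.02);bot.hold(.15)
    if st(z)>24: break
bot.hold(.3);print(bot.current_clock())
c=bot.read_camera("wrist");cv2.imwrite("pics/in.png",c["pixels"][150:480,130:510])
E
```

```text
0.106 [502.3 210.4 106.3] [-3.4 -0.3  6.8] [0.01 0.64 0.02] 19.8
0.103 [502.4 210.4 103.6] [-4.3 -0.2  8.3] [-0.    0.82 -0.01] 19.8
0.101 [502.4 210.4 101.9] [-4.6 -0.8 10.4] [-0.05  0.98  0.04] 19.7
0.1003 [502.4 210.4 101.3] [-5.3 -1.1  9.5] [0.   1.03 0.06] 19.5
0.0997 [502.4 210.4 100.9] [-5.5 -0.1 12. ] [-0.12  1.15  0.02] 20.0
0.099 [502.5 210.4 100.8] [-8.3 -0.8 15.7] [-0.22  1.49 -0.05] 20.0
0.0983 [502.6 210.4 100.7] [-9.4 -1.8 20.3] [-0.24  1.8  -0.01] 19.5
0.0976 [502.6 210.5 100.7] [-11.   -0.7  23.2] [-0.32  2.22  0.01] 19.6
25.125
```

View pics/in.png

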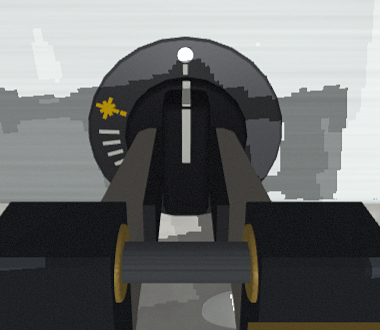

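The knob is fully home and on its stop, with the pointer line right under the off dot at crop (186,55). Now I'll turn it.

```bash
python3 - <<'E'
from h import *
a=[.5022,.2103];y0=-.087
for i,t in enumerate(np.linspace(0,1.24,14)):
    bot.line_to([*a,.0982],rot=down(y0+t),max_speed=.05)
    if i%3==1 or t>1.2: print(round(t,2),np.round(np.array(bot.current_ee_pos())*1000,1),np.round(bot.current_contact_force(),1),np.round(bot.current_ft_torque(),2),bot.current_clock())
bot.hold(.4)
R=Ro.from_rotvec(bot.current_tool_rot()).as_matrix();print("yaw",np.arctan2(R[1,0],R[0,0])-y0,bot.current_grip_force(),bot.current_clock())
c=bot.read_camera("wrist");cv2.imwrite("pics/end.png",c["pixels"][150:480,130:510])
E
```

```text
0.1 [502.6 210.3 100.7] [-9.6 -2.  19.7] [-0.41  1.86  0.01] 25.675
0.38 [502.9 209.7 100.7] [-9.5 -4.4 20.6] [-0.79  1.75 -0.03] 26.425
0.67 [503.2 209.3 100.7] [-7.6 -5.2 18.8] [-1.05  1.55  0.03] 27.175
0.95 [503.6 209.  100.8] [-6.6 -7.1 18.6] [-1.28  1.24  0.04] 27.925
1.24 [504.2 208.8 100.7] [-4.5 -6.7 15.6] [-1.4   0.88  0.07] 28.675
yaw 1.2405198529257158 40.00174105167389 29.075
```

View pics/end.png

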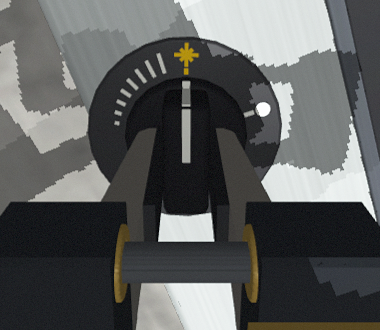

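The pointer line points straight at the star at crop (186,58), and the knob is still on its stop and gripped at 40 N. Handing in.

```bash
python3 -c "
from h import *
print(bot.job_done())"
```

```text
the job is handed in; nothing more can be done
None
```

The job is handed in: the knob is back on the left spindle, fully home, pushed right in and turned to the spark mark, with the gripper still holding it there at 40 N; the verdict wasn't shown.

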